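# Snap a specimen holder shut in the spring press and lay it on the microscope

### The arm

A 6-joint arm with a two-finger parallel gripper is mounted at the origin on the work surface. World frame = base frame: x ahead of the robot, y to its left, z up, the work surface at z = 0. Lengths are in m, angles in rad, forces in N, time in s.
With the tool pointing down it reaches from about 0.225 to 0.875 m from the base axis. Payload 3.4 kg.
Tool frame: the origin (TCP) lies at the very end of the fingers, on their centre line; the grasp point (between the pads) lies grip_point_offset behind it (grip_point_offset is the distance from the TCP to the grasp point, in m); z points along the fingers, y is the direction in which the jaws open and shut (so a half turn about z gives the same grasp; the last joint's range is limited). The gripper opens to 85 mm and grips with 20 to 120 N. Pads are 22 mm wide; open, the fingers measure 114 mm over their backs; the gripper's body (76 mm by 85 mm) begins 54 mm behind the grasp point. The pads swing forward as they close: fully open they stand 13 mm farther back than shut.
Start: joints at [-1.348, 0.276, 1.505, -0, 1.361, -0.121], TCP at [0.194, -0.541, 0.231] pointing down, gripper open.
Joint ranges: [-2.89, 2.89], [-0.75, 2.08], [0.22, 2.7], [-1.18, 4.32], [0.11, 2.71], [-2.7, 2.7]. Speed limits (rad/s): [2.57, 2.57, 3.14, 3.14, 3.14, 3.14].

### API

Orientations are given as a 3x3 rotation matrix whose columns are the frame's x, y, z axes.
In Python, from workcell import movep, line_to, move_joints, set_gripper, pause, ik, get_obs, snapshot, camera_params, IKError, finish_job, grip_point_offset gives the robot as it stands. Calls block until the motion is done:
- movep(position, orientation): joint-space move of the TCP to a pose.
- line_to(position, max_speed=0.15, frame=None): straight line of the TCP; frame=None keeps the orientation; max_speed is the mean speed in m/s.
- move_joints(angles): joint-space move.
- set_gripper(opening, f_grip=None): finger opening in m; f_grip is the grip in N (None keeps the last); returns when the fingers have stopped.
- pause(seconds).
- ik(position, orientation): joint angles nearest the present ones, or None.
- get_obs(): the state.
- snapshot(name): name is "scene" or "top"; returns the picture (384x512x3 uint8, blue, green, red); there is no depth.
- camera_params(name): a dict with "K" (3x3 intrinsics, pixels), "dist_coeffs" ([k1, k2, p1, p2, k3] as OpenCV has them; the pictures are not rectified), "cam_to_world" (4x4, takes a point from camera to world coordinates). Camera axes: x right, y up, looking along -z (the intrinsics and any distortion apply to the point x, -y, -z); pixel columns grow to the right and rows downward; lengths in m; the calibration is good to about 2 mm. A picture is of the moment at which its call begins. camera_params takes no time and is no camera call.
A pose or a line that the arm cannot do raises IKError and nothing moves.
- finish_job(): hands the job in, once; it reports no verdict.
The state is a dict: "t": time; "qpos": joint angles; "joint_velocities": joint speeds; "joint_torque": joint torques, N m; "tcp_pos": TCP position; "ee_rot": TCP orientation; "ft_force": force on the tool from outside, world axes, zero at the start; "ft_torque": the same for the moment, N m; "grip_width": finger opening in m.
Only numpy, scipy, OpenCV 4.12 (cv2) and the standard library are available. Lean on these libraries where they do the work, as an engineer would, in place of code of your own. Each camera call takes 0.05 s, during which the arm holds its last target. There are 200 camera calls.

### The job

Take the specimen holder by its orange grip and lay it flat on the press with its raised white cover centred under the spring plunger, let go, and push the red plunger head all the way down to its stop, holding it there a moment, so that the cover is fully home; push steadily and do not force it once it has bottomed. Let the plunger spring back up, then take the holder out and lay it flat on the microscope's base with its window centred under the objective, and let go. Leave the pot, the bottle and the vial rack where they are.

Things in the scene. Friction and masses are not known exactly. Their poses are not given: they have to be found in the camera images.
- holder: Loose specimen holder, 200 mm long, lying flat. Origin: mid-length on its underside; +x to the window end, z up. Black frame 80 (x) by 70 mm, 18 mm high, centred at x = +60 mm, carries the white cover; a black strip 30 mm wide, 8 mm thick carries the orange grip bar: x = -100 to -20 mm, 18 mm wide (y), z = 8 to 32 mm. Balance point near x = +5 mm.
- grip_point (a point): Point to pinch the orange grip: in the holder's frame (-60, 0, 22) mm, on the bar's centre line 10 mm below its top. Same axes as the holder; pinch across y (18 mm wide).
- window (a point): Centre of the holder's window on its underside: (60, 0, 0) mm in the holder's frame.
- cover_top (a point): Centre of the top face of the white cover (56 by 50 mm, a clear disc in its middle). 28 mm above the holder's underside with the cover raised, 20 mm with it fully home.
- cover (a joint): How far the cover has been pushed down into the frame, m: 0 fully raised, 0.008 fully home. Stiff (about 6 N), stays where it is left.
- press: Fixed bench press. Origin on the bench under the plunger's axis. Open to -x (robot side), blue column at y = 90 to 126 mm. Grey base, flat top 25 mm high, x = -100 to 60, y = -70 to 130 mm. Blue arm over the axis: 44 mm wide (x), z = 115 to 140 mm. Plunger up: its black foot (radius 22 mm) is at z = 85 mm. The holder goes in from -x, grip end to -x, grip point 120 mm from the axis.
- press_spot (a point): Point on top of the press base (25 mm above the bench) on the plunger's axis; axes as the press.
- head_top (a point): Centre of the top of the red plunger head (54 mm across, flat 48 mm top, 16 mm thick), 200 mm above the bench with the plunger up; it moves with the plunger. Room above and around it is clear.
- plunger (a joint): Plunger travel, m: 0 up, about 0.040 at its stop. Sprung: about 2 N to start it, 8 N near the bottom, plus about 6 N while it drives the cover home over the last 8 mm. It springs back up when released.
- microscope: Fixed white and black microscope. Origin on the bench under the optical axis. Black pillar at y = 105 to 151 mm, x = -25 to 45 mm, eyepieces to +x. White base, flat top 30 mm high, x = -100 to 90, y = -80 to 155 mm, black disc at the optical axis. Objective (radius 30 mm) ends at z = 150 mm; head above (z = 190 to 345 mm) reaches x = -46 mm. The holder goes in from -x, grip end to -x.
- stage_spot (a point): Point on top of the microscope's base (30 mm above the bench) on the optical axis; axes as the microscope.
- pot: Bystander: black specimen pot with white lid, 76 mm across, 73 mm high; origin under its centre.
- bottle: Bystander: amber bottle, 64 mm across, 150 mm high; origin under its centre.
- vial_rack: Bystander: cork rack of white-capped vials, 146 by 78 mm, 92 mm high; origin under its centre.
Not all that is in view belongs to the job. What is meant by the holder is not yellow, and is the smaller of those in its own colour.

How it is judged:
On the way, in this order (a step that is already met when the one before it is completed fails the run):
1. the holder lies flat on the press base, cover still raised, its window centre within 8 mm of the plunger's axis, released (horizontal distance between window and press_spot below 0.008 m and z of window in the frame of press_spot between -0.004 and 0.004 m and angle between holder's own z axis and vertical below 0.05 rad and contact force between the fingers and holder below 0.1 N and value of joint each of cover, plunger below 0.005 m), for 0.2 s.
2. the plunger is held down at its stop (within 2 mm) with the cover home (within 1.5 mm), pushed by the head, for 0.3 s (value of joint plunger above 0.0385 m and value of joint cover above 0.0065 m and contact force between the fingers and plunger above 1 N), for 0.3 s.
At the end, for the whole second after the job is handed in: The holder lies flat and at rest on the microscope's base, its window centre within 10 mm of the optical axis, released, its cover within 1.5 mm of fully home; the plunger is back up (within 3 mm) (horizontal distance between window and stage_spot below 0.01 m and z of window in the frame of stage_spot between -0.004 and 0.004 m and angle between holder's own z axis and vertical below 0.05 rad and value of joint cover above 0.0065 m and value of joint plunger below 0.003 m and linear speed of holder below 0.01 m/s); the robot touches nothing.
It fails at once if the plunger head is pushed with more than 50 N (contact force between the fingers and plunger above 50 N).
It fails at once if the pot, bottle or vial rack is moved by more than 15 mm (distance of any of pot, bottle, vial_rack from where it was at the start of the episode above 0.015 m).
It also fails if it takes over 70 s, if anything falls off the work surface, if the arm or the gripper's body presses on something with over 40 N, if the wrist force passes 120 N, or if a joint passes its speed limit or range.

## Working session

There is one attempt and no reset: what is moved stays moved. The work goes in short steps, each a Python script; the robot and the scene stay as the last script left them, time stands still between calls to the robot, and variables do not carry over. Pictures are saved under pics/ and viewed, about 8 in all and at most 12, crops included, and the job is handed in when it is done.

```bash
mkdir -p pics
python3 - <<'E'
from workcell import *
import cv2
for n in("scene","top"):
    im=snapshot(n); cv2.imwrite(f"pics/{n}0.png",im); big=cv2.resize(im,(800,600),interpolation=cv2.INTER_CUBIC); cv2.imwrite(f"pics/{n}1.png",big)
    p=camera_params(n); print(n,p)
print(grip_point_offset,get_obs())
E
```

```text
scene {'K': array([[395.30762982,   0.        , 259.56526253],
       [  0.        , 395.30762982, 189.58924793],
       [  0.        ,   0.        ,   1.        ]]), 'dist_coeffs': array([0.01028552, 0.        , 0.        , 0.        , 0.        ]), 'cam_to_world': array([[-0.36329608, -0.50023763,  0.78598872,  1.54151596],
       [ 0.93166912, -0.19240484,  0.30817694,  0.44420696],
       [-0.00293367,  0.84424089,  0.53595588,  0.88261701],
       [ 0.        ,  0.        ,  0.        ,  1.        ]])}
top {'K': array([[352.4534253 ,   0.        , 252.83532087],
       [  0.        , 352.4534253 , 192.57851192],
       [  0.        ,   0.        ,   1.        ]]), 'dist_coeffs': array([-0.10386885,  0.        ,  0.        ,  0.        ,  0.        ]), 'cam_to_world': array([[ 0.01737796,  0.98157393, -0.19029091,  0.22252903],
       [-0.99982609,  0.01834801,  0.00333694, -0.00579825],
       [ 0.00676691,  0.19019982,  0.98172208,  1.4116502 ],
       [ 0.        ,  0.        ,  0.        ,  1.        ]])}
0.0187 {'t': 0.1, 'qpos': array([-1.34804262e+00,  2.76535180e-01,  1.50602980e+00,  1.60820222e-06,
        1.36069696e+00, -1.21006801e-01]), 'joint_velocities': array([-0.00096393, -0.00217291, -0.00107879, -0.00034293,  0.00022502,
       -0.00060297]), 'joint_torque': array([ 1.87112368e-03, -4.17699373e+01, -2.46403921e+01, -1.51962145e-04,
        5.76797436e-03, -7.77954000e-06]), 'tcp_pos': array([ 0.19367707, -0.54088979,  0.23051499]), 'ee_rot': array([[ 9.41494072e-01,  3.37029343e-01, -3.67239162e-04],
       [ 3.37029482e-01, -9.41492685e-01,  1.62839423e-03],
       [ 2.03063653e-04, -1.65689394e-03, -9.99998607e-01]]), 'ft_force': array([-0.29810904,  0.88727994,  0.15942634]), 'ft_torque': array([-0.07863993,  0.03203895, -0.02589554]), 'grip_width': 0.08549846681860057}
```

View pics/top1.png

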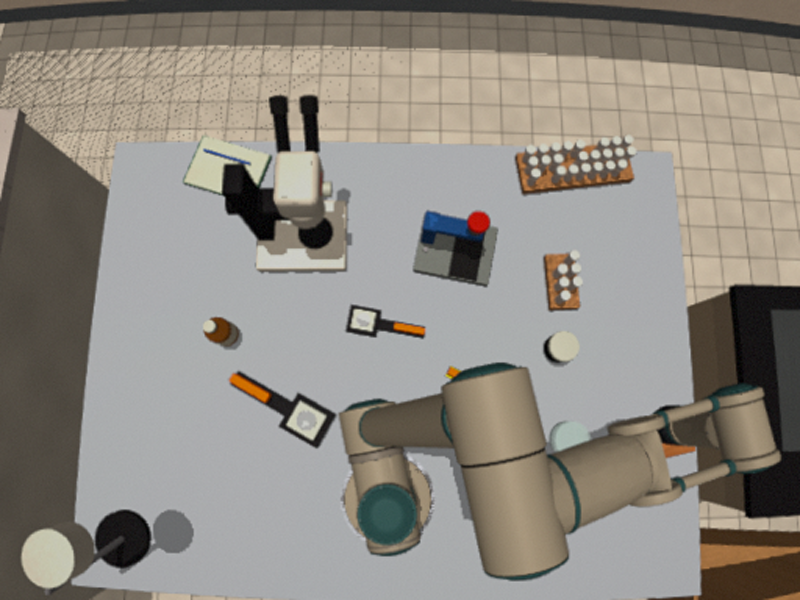

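View pics/scene1.png

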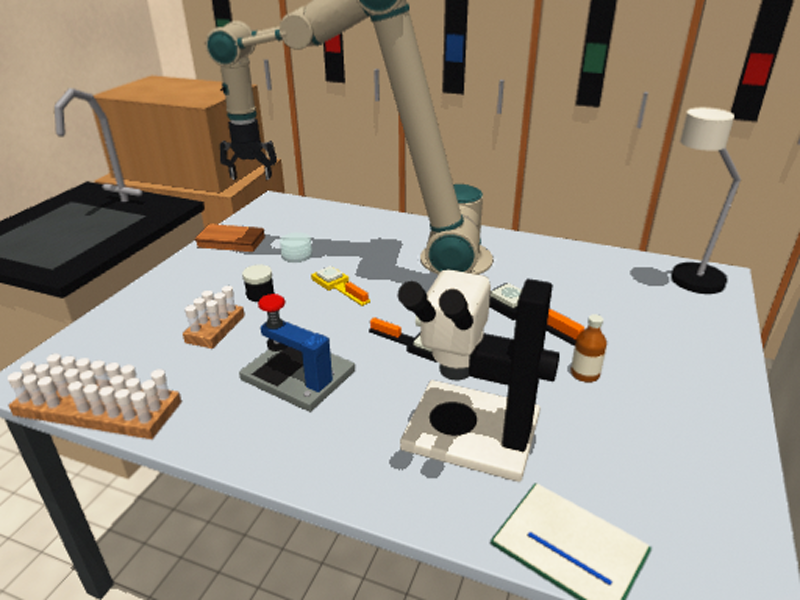

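The target holder is the smaller black one in the centre (top ≈(385,323)). The larger black one (285,405) and the yellow one are decoys. Next I'll take enlarged crops.

Run:
```python
import cv2
im=cv2.imread("pics/top0.png")[122:212,210:330]; cv2.imwrite("pics/c1.png",cv2.resize(im,None,fx=6.6666667,fy=6.6666667,interpolation=cv2.INTER_CUBIC))
im=cv2.imread("pics/top0.png")[90:180,130:250]; cv2.imwrite("pics/c2.png",cv2.resize(im,None,fx=6.6666667,fy=6.6666667,interpolation=cv2.INTER_CUBIC))
im=cv2.imread("pics/scene0.png")[170:308,145:353]; cv2.imwrite("pics/c3.png",cv2.resize(im,None,fx=3.8,fy=3.8,interpolation=cv2.INTER_CUBIC))
```

```text
(no output)
```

View pics/c1.png

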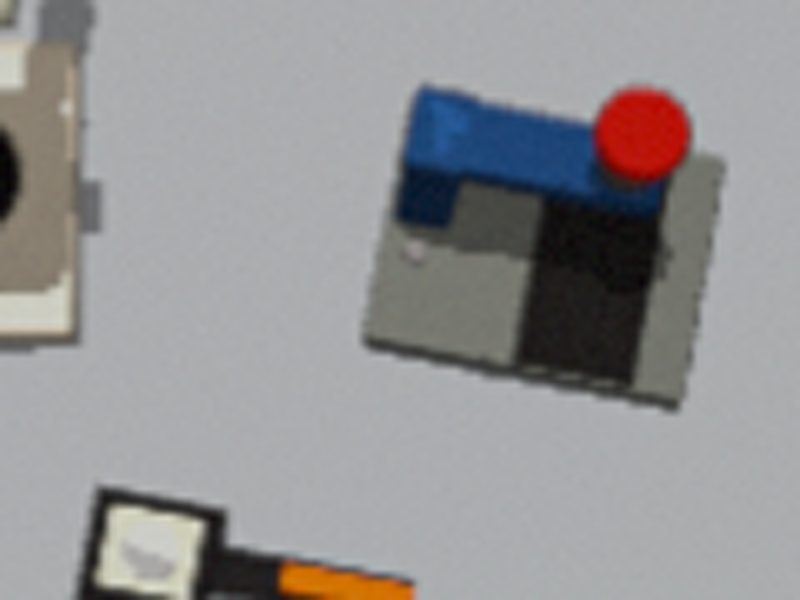

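View pics/c2.png

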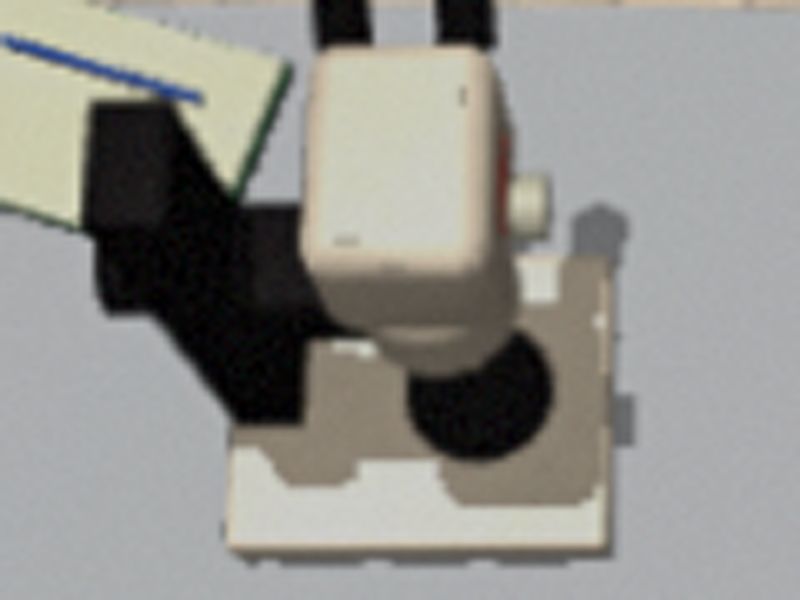

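View pics/c3.png

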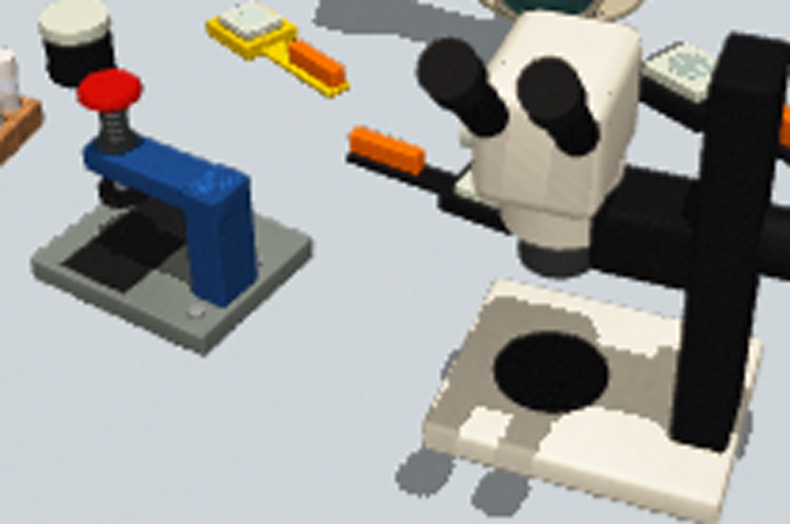

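Top crops: the red head is centred at c1 (643,135). The press base's near corners are (367,339) and (680,400), far right (724,157). The microscope disc is at about c2 (480,390), with base corners (230,540), (605,543) and (608,260). In scene crop c3, the disc is at (551,372), the red head at (110,88), and the orange bar is visible.

```bash
cat > h.py <<'E'
import numpy as np, cv2
from scipy.optimize import least_squares
from workcell import *
def proj(n,P):
    p=camera_params(n); T=np.linalg.inv(p["cam_to_world"]); c=np.atleast_2d(P)@T[:3,:3].T+T[:3,3]
    return cv2.projectPoints(c*[1,-1,-1],np.zeros(3),np.zeros(3),p["K"],p["dist_coeffs"])[0][:,0]
def ray(n,uv,z):
    p=camera_params(n); C=p["cam_to_world"]
    u=cv2.undistortPoints(np.array([[uv]],float),p["K"],p["dist_coeffs"])[0,0]
    d=C[:3,:3]@np.array([u[0],-u[1],-1]); return C[:3,3]+d*(z-C[2,3])/d[2]
def world(pose,P):
    x,y,a=pose; P=np.atleast_2d(np.asarray(P,float)); c,s=np.cos(a),np.sin(a)
    return np.c_[x+c*P[:,0]-s*P[:,1],y+s*P[:,0]+c*P[:,1],P[:,2]]
def fit(obs,x0):  # obs: (cam,(u,v),(X,Y,Z) in mm)
    f=lambda q:np.concatenate([proj(n,world(q,np.array(P)/1000))[0]-uv for n,uv,P in obs])
    r=least_squares(f,x0,loss="soft_l1"); return r.x,r.fun.reshape(-1,2)
def crop(x0,y0,s): return lambda u,v:(x0+(u+.5)/s-.5,y0+(v+.5)/s-.5)
E
cat > meas.py <<'E'
from h import *
np.set_printoptions(precision=4,suppress=True)
c1=crop(210,122,6.66667);c2=crop(130,90,6.66667);c3=crop(145,170,3.8)
press=[("top",c1(643,135),(0,0,200)),("top",c1(367,339),(-100,130,25)),("top",c1(680,400),(-100,-70,25)),("top",c1(724,157),(60,-70,25)),
 ("scene",c3(110,88),(0,0,200)),("scene",c3(33,262),(60,-70,25)),("scene",c3(205,343),(60,130,25)),("scene",c3(313,242),(-100,130,25))]
q,r=fit(press,[.5,-.15,-.2]); print("press",q); print(r)
mic=[("top",c2(480,390),(0,0,30)),("top",c2(230,540),(-100,155,30)),("top",c2(605,543),(-100,-80,30)),("top",c2(610,258),(90,-80,30)),
 ("scene",c3(551,372),(0,0,30)),("scene",c3(497,281),(-100,-80,30)),("scene",c3(425,430),(90,-80,30)),("scene",c3(760,347),(-100,155,30)),("scene",c3(717,505),(90,155,30))]
m,r=fit(mic,[.5,.15,0]); print("mic",m); print(r)
im=cv2.imread("pics/top0.png"); hsv=cv2.cvtColor(im,cv2.COLOR_BGR2HSV)
M=np.zeros(im.shape[:2],np.uint8); M[190:222,215:280]=1
o=cv2.inRange(hsv,(3,150,90),(22,255,255))*M; w=((im.min(2)>0)&(im[...,2]>195)).astype(np.uint8)*255*M
for nm,k,z in(("orange",o,.032),("white",w,.028)):
    ys,xs=np.nonzero(k); (c,s,a)=cv2.minAreaRect(np.c_[xs,ys].astype(np.float32)); print(nm,len(xs),xs.mean(),ys.mean(),"rect",c,s,a,ray("top",(xs.mean(),ys.mean()),z),ray("top",c,z))
sc=cv2.imread("pics/scene0.png"); cv2.imwrite("pics/c4.png",cv2.resize(im[190:225,215:275],None,fx=13,fy=13,interpolation=cv2.INTER_CUBIC))
for nm,uv in(("pot",(563*.64,345*.64)),("bottle",(209*.64,326*.64))): print(nm,ray("top",uv,.073 if nm=="pot" else .15))
print("rack",ray("top",(562*.64,280*.64),.045),ray("top",(455*.64,372*.64),.03))
E
python3 meas.py
```

```text
press [ 0.6527 -0.1983 -0.1838]
[[-0.3181 -1.1609]
 [-1.15   -0.6618]
 [ 0.3147 -0.0991]
 [ 0.0596 -0.5125]
 [ 0.2595 -0.6793]
 [-0.9414 -0.8614]
 [-0.2501 -1.0873]
 [ 0.8319 -1.4133]]
mic [0.6756 0.2028 0.0161]
[[ 0.1249 -0.7219]
 [-1.0956  0.3545]
 [ 0.3223 -0.053 ]
 [ 0.5308 -1.5421]
 [ 0.0086  0.4432]
 [-0.2166 -1.3234]
 [-1.7224 -1.2371]
 [ 1.4416 -1.9573]
 [ 0.749   0.5809]]
orange 99 261.4141414141414 209.95959595959596 rect (261.5000305175781, 210.00001525878906) (19.807729721069336, 4.9029035568237305) 11.309932708740234 [ 0.4206 -0.0456  0.032 ] [ 0.4205 -0.0459  0.032 ]
white 137 238.57664233576642 204.86131386861314 rect (248.5811004638672, 207.01353454589844) (45.538516998291016, 11.343530654907227) 9.462322235107422 [0.44   0.0453 0.028 ] [0.4321 0.0054 0.028 ]
pot [ 0.3789 -0.4269  0.073 ]
bottle [0.3992 0.4235 0.15  ]
rack [ 0.5504 -0.4398  0.045 ] [ 0.312  -0.1636  0.03  ]
```

View pics/c4.png

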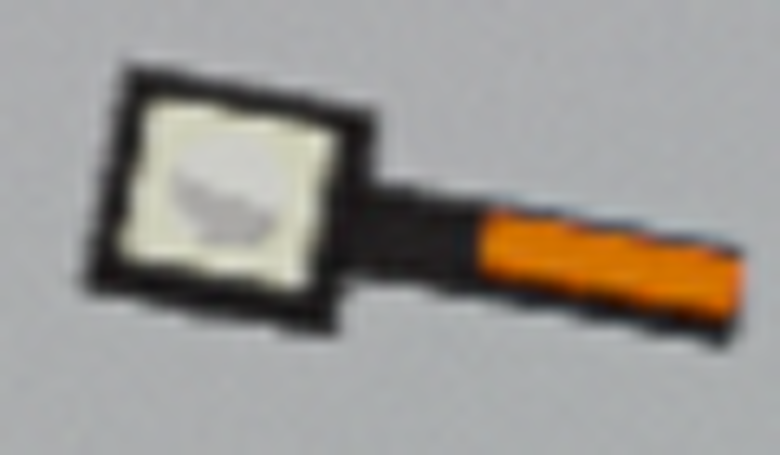

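c4 shows the target holder with the cover quad centred at (229,194), the orange bar at (610,263), and the window end pointing left in the image (+y). I'll fit its pose now.

```bash
cat >> meas.py <<'E'
print("----")
c4=crop(215,190,13)
hold=[("top",c4(150,97),(88,-25,28)),("top",c4(338,128),(32,-25,28)),("top",c4(308,290),(32,25,28)),("top",c4(122,262),(88,25,28)),
 ("top",c4(485,210),(-20,-9,32)),("top",c4(742,250),(-100,-9,32)),("top",c4(735,318),(-100,9,32)),("top",c4(480,275),(-20,9,32)),
 ("top",c4(128,68),(100,-35,18)),("top",c4(375,112),(20,-35,18))]
h,r=fit(hold,[.43,0,1.7]); print("hold",h); print(r); print(world(h,[[-.06,0,.022],[.06,0,0]]))
c,cc=ray("top",c4(229,194),.028),ray("top",c4(610,263),.032); print(c,cc,np.linalg.norm((c-cc)[:2]))
for n,o in(("press",press),("mic",mic)):
    P=q if n=="press" else m
    for a in o: print(n,a[0],a[2],((ray(a[0],a[1],a[2][2]/1000)-world(P,np.array(a[2])/1000)[0])*1000).round(1))
# orange in scene
c3o=[(352,130),(425,150)]
print(proj("scene",world(h,[[-.1,.009,.032],[-.02,.009,.032],[-.1,-.009,.032]])), [c3(*a) for a in c3o])
E
python3 meas.py | sed -n '/----/,$p'
```

```text
----
hold [0.4312 0.0123 1.4099]
[[ 0.1904  0.192 ]
 [-0.4752  0.2806]
 [-0.4905  0.0682]
 [-0.0637 -0.2857]
 [ 0.3556  0.0308]
 [ 0.4939  0.5176]
 [ 0.2678 -0.2675]
 [-0.0696 -0.537 ]
 [-0.4004 -0.0679]
 [ 0.1466  0.0471]]
[[ 0.4216 -0.0469  0.022 ]
 [ 0.4408  0.0715  0.    ]]
[0.4411 0.0708 0.028 ] [ 0.4214 -0.0458  0.032 ] 0.1182501161311348
press top (0, 0, 200) [-4.4 -1.1 -0. ]
press top (-100, 130, 25) [-2.7 -4.7 -0. ]
press top (-100, -70, 25) [-0.4  1.3 -0. ]
press top (60, -70, 25) [-2.2  0.3 -0. ]
press scene (0, 0, 200) [ 3.8  1.4 -0. ]
press scene (60, -70, 25) [ 2.7  5.6 -0. ]
press scene (60, 130, 25) [4.2 3.2 0. ]
press scene (-100, 130, 25) [8.1 0.6 0. ]
mic top (0, 0, 30) [-3.1  0.4  0. ]
mic top (-100, 155, 30) [ 1.6 -4.4  0. ]
mic top (-100, -80, 30) [-0.2  1.3  0. ]
mic top (90, -80, 30) [-6.9  2.   0. ]
mic scene (0, 0, 30) [-1.8 -0.6  0. ]
mic scene (-100, -80, 30) [6.1 2.9 0. ]
mic scene (90, -80, 30) [2.8 6.6 0. ]
mic scene (-100, 155, 30) [10.6 -2.5  0. ]
mic scene (90, 155, 30) [-1.3 -2.4  0. ]
[[239.1299 202.2599]
 [257.1006 208.3386]
 [236.5388 204.5695]] [(237.26315789473685, 203.8421052631579), (256.4736842105263, 209.10526315789474)]
```

```bash
cat >> h.py <<'E'
PRESS=np.array([.651,-.198,-.184]); MIC=np.array([.674,.203,.016]); HOLD=np.array([.4312,.0123,1.41])
TZ=.0115   # TCP height above the holder's underside when gripping
def R(yaw):  # tool down, tool x = +holder x (yaw), y = -holder y
    c,s=np.cos(yaw),np.sin(yaw); return np.array([[c,s,0],[s,-c,0],[0,0,-1.]])
def gp(pose,d,z): # TCP for the point at local x=d of pose
    return world(pose,[[d,0,z]])[0]
def st(m=""):
    o=get_obs(); print(m,"t%.1f"%o["t"],o["tcp_pos"].round(4),"F",o["ft_force"].round(1),"w%.4f"%o["grip_width"],"q6 %.2f"%o["qpos"][5])
E
python3 - <<'E'
from h import *
for yaw in(HOLD[2],HOLD[2]-np.pi): print(ik(gp(HOLD,-.06,.1),R(yaw)))
print(ik(gp(PRESS,-.26,.3),R(PRESS[2])),ik(gp(PRESS,-.26,.3),R(PRESS[2]+np.pi)))
print(ik(gp(PRESS,-.12,.04),R(PRESS[2])),ik(gp(MIC,-.12,.04),R(MIC[2])),ik(gp(MIC,-.28,.3),R(MIC[2])),ik(gp(PRESS,0,.2),R(PRESS[2])))
movep(gp(HOLD,-.06,.13),R(HOLD[2])); st("above")
line_to(gp(HOLD,-.06,TZ),.1); st("down")
set_gripper(0,50); st("closed")
line_to(gp(HOLD,-.06,.06),.1); st("lift")
cv2.imwrite("pics/s2.png",cv2.resize(snapshot("scene")[90:270,200:440],None,fx=3.3,fy=3.3,interpolation=cv2.INTER_CUBIC)); cv2.imwrite("pics/t2.png",snapshot("top"))
E
```

```text
[-2.75191837e-01  1.74775935e-01  2.01139737e+00 -4.44089210e-16
  9.55419348e-01 -1.14395510e-01]
None
[-5.28344794e-01  6.83315583e-03  1.66359317e+00 -4.44089210e-16
  1.47116633e+00  1.22645153e+00] [-5.28344794e-01  6.83315583e-03  1.66359317e+00 -4.44089210e-16
  1.47116633e+00 -1.91514112e+00]
[-4.42943232e-01  4.27197820e-01  1.80194257e+00 -4.44089210e-16
  9.12452267e-01  1.31185309e+00] [ 2.30139881e-01  4.60846096e-01  1.73802804e+00 -4.44089210e-16
  9.42718516e-01  1.78493621e+00] [ 3.08745685e-01  3.59399023e-02  1.63353754e+00 -4.44089210e-16
  1.47211521e+00  1.86354201e+00] [-3.97427234e-01  4.51581069e-01  1.30930539e+00 -4.44089210e-16
  1.38070619e+00  1.35736909e+00]
above t2.1 [ 0.4221 -0.0477  0.1302] F [-0.6 -0.5 -0.5] w0.0859 q6 -0.11
down t3.4 [ 0.422  -0.0471  0.0119] F [-0.4 -0.4 -0.6] w0.0856 q6 -0.11
closed t4.1 [ 0.422  -0.047   0.0118] F [0.1 0.6 4.1] w0.0166 q6 -0.11
lift t4.7 [ 0.421  -0.0468  0.0596] F [ 0.3 -0.5 -1.4] w0.0171 q6 -0.11
```

View pics/s2.png

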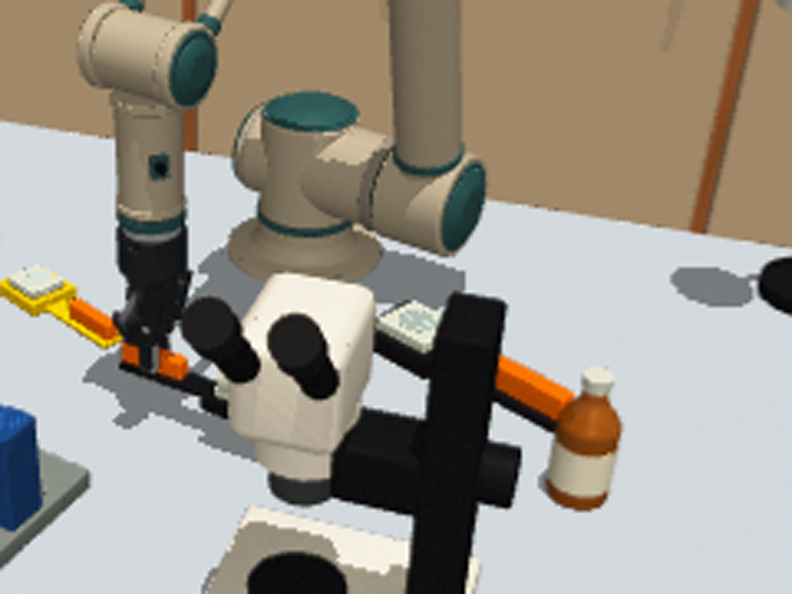

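s2: the holder is in the jaws, lifted and level, with the gripper on the orange bar at about (155,360). Next I'll take it to the press entry and check alignment.

Run:
```python
from h import *
line_to(gp(HOLD,-.06,.25),.2)
movep(gp(PRESS,-.27,.25),R(PRESS[2])); st("pre hi")
line_to(gp(PRESS,-.27,.025+TZ+.012),.2); st("pre")
a=snapshot("top")[115:235,230:350]; b=snapshot("scene")[170:290,130:250]
cv2.imwrite("pics/t3.png",cv2.resize(np.hstack([a,b]),None,fx=3.3,fy=4.5*3.3/4.5,interpolation=cv2.INTER_CUBIC))
```

```text
pre hi t7.1 [ 0.3854 -0.1482  0.2495] F [ 0.1 -0.1 -2.3] w0.0170 q6 1.22
pre t8.3 [ 0.3863 -0.1489  0.0491] F [-0.3  0.4 -1.2] w0.0169 q6 1.22
```

View pics/t3.png

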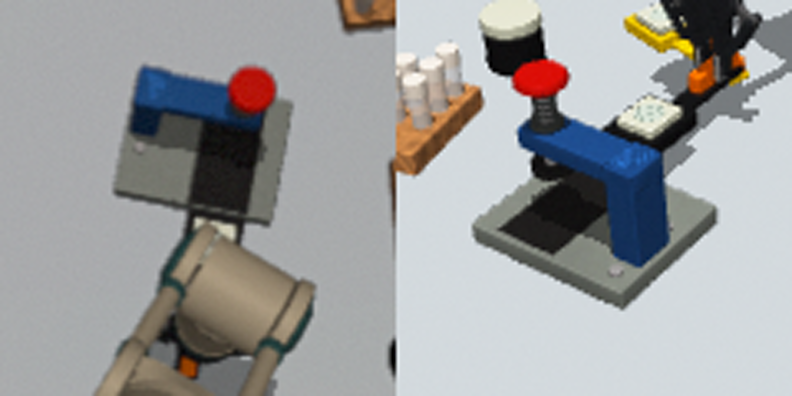

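t3: the frame lines up with the dark lane on the press base and sits level above it. Inserting it now.

Run:
```python
from h import *
line_to(gp(PRESS,-.12,.025+TZ+.012),.1); st("in")
line_to(gp(PRESS,-.12,.025+TZ+.001),.03); st("low")
line_to(gp(PRESS,-.12,.025+TZ-.0005),.02); st("down")
set_gripper(.085); pause(.3); st("open")
line_to(gp(PRESS,-.12,.16),.15)
movep(gp(PRESS,-.30,.32),R(PRESS[2])); q=get_obs()["qpos"]; q[0]+=.8; move_joints(q); st("away")
t=snapshot("top"); s=snapshot("scene"); cv2.imwrite("pics/t4.png",t); cv2.imwrite("pics/s4.png",s)
a=t[120:210,255:330]; b=s[180:270,140:240]
cv2.imwrite("pics/p4.png",cv2.resize(np.hstack([a,b]),None,fx=4.5,fy=4.5,interpolation=cv2.INTER_CUBIC))
```

```text
in t10.0 [ 0.5323 -0.1758  0.0485] F [-0.3  0.4 -0.6] w0.0169 q6 1.31
low t10.5 [ 0.5329 -0.176   0.0373] F [-0.1  0.1 -1. ] w0.0169 q6 1.31
down t10.8 [ 0.5332 -0.1761  0.0368] F [-2.8  0.8  4.4] w0.0171 q6 1.31
open t11.8 [ 0.533 -0.176  0.036] F [-0.2 -0.3  0. ] w0.0857 q6 1.31
away t14.8 [0.3518 0.1555 0.3185] F [-0.4  0.7 -1.2] w0.0846 q6 1.19
```

View pics/p4.png

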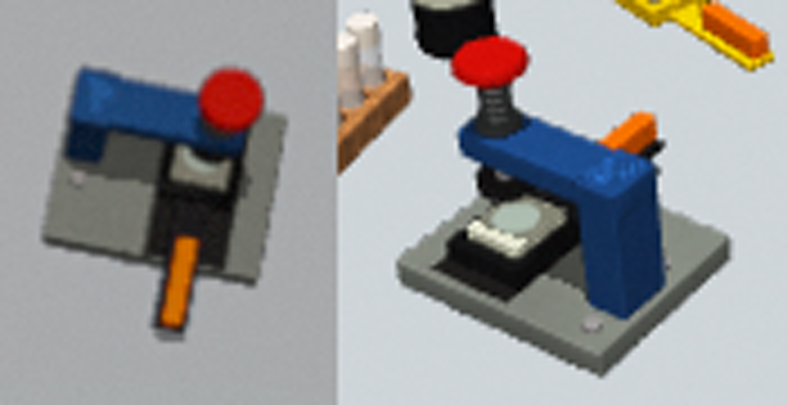

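p4: the holder lies flat on the press. Top half: bar from (187,238) to (171,327). Scene half: clear disc at about (518,215). I'll compare these with the press per camera.

Run:
```python
from h import *
np.set_printoptions(precision=4,suppress=True)
T=crop(255,120,4.5); S0=crop(140-75,180,4.5)
top=[("top",T(43,240),(-100,130,25)),("top",T(258,281),(-100,-70,25)),("top",T(288,118),(60,-70,25)),("top",T(231,100),(0,0,200))]
sc=[("scene",S0(398,266),(60,-70,25)),("scene",S0(605,357),(60,130,25)),("scene",S0(731,243),(-100,130,25)),("scene",S0(490,60),(0,0,200))]
def rel(q,p): 
    d=p[:2]-q[:2]; c,s=np.cos(q[2]),np.sin(q[2]); return np.array([c*d[0]+s*d[1],-s*d[0]+c*d[1]])*1000
q1,r=fit(top,PRESS); print("top",q1,r.tolist()); q2,r=fit(sc,PRESS); print("scene",q2,r.tolist())
im=cv2.imread("pics/t4.png"); k=cv2.inRange(cv2.cvtColor(im,cv2.COLOR_BGR2HSV),(5,150,100),(22,255,255)); k[:165]=0;k[195:]=0;k[:,:280]=0;k[:,310:]=0
ys,xs=np.nonzero(k); print(len(xs),xs.mean(),ys.mean())
for uv in((xs.mean(),ys.mean()),T(179,282)): b=ray("top",uv,.057); print("bar",b,"rel",rel(q1,b),rel(PRESS,b),"want -120,0")
e1,e2=ray("top",T(187,238),.057),ray("top",T(171,327),.057); print("bar yaw",np.arctan2(*(e1-e2)[1::-1]),np.linalg.norm(e1-e2))
d=ray("scene",S0(518,215),.053); print("disc",d,"rel",rel(q2,d),rel(PRESS,d),"want 0,0")
for n in("top","scene"): print(n,"expected px holder", proj(n,world(PRESS,[[0,0,.053],[-.12,0,.057]])))
```

```text
top [ 0.6484 -0.1995 -0.1818] [[-0.366984450483244, -0.09195601619595095], [0.31459197102100234, 0.42488978937336697], [-0.083396570054731, -0.27633341609256945], [0.11588203917818873, -0.05076033870500396]]
scene [ 0.6566 -0.196  -0.1747] [[-0.7972918902235051, 0.004282869928687205], [-0.3198351080395696, 0.6832412078160246], [0.874757782530935, -1.1582431104294812], [0.29889281515468724, -0.06541979808415022]]
101 294.5049504950495 182.30693069306932
bar [ 0.5295 -0.1741  0.057 ] rel [-121.5921    3.4344] [-123.853     1.2449] want -120,0
bar [ 0.5296 -0.1737  0.057 ] rel [-121.568     3.9055] [-123.8299    1.7161] want -120,0
bar yaw -0.17927201788094238 0.08158160277445446
disc [ 0.6462 -0.1993  0.053 ] rel [-9.694  -5.1285] [-4.4832 -2.1817] want 0,0
top expected px holder [[300.0819 153.2186]
 [294.9864 181.4365]]
scene expected px holder [[179.3217 228.2906]
 [201.607  209.8808]]
```

The two cameras disagree by several mm, so I need one enlarged scene view of the press to settle it.

Run:
```python
import cv2
s=cv2.imread("pics/s4.png")[185:265,150:232]; t=cv2.imread("pics/t4.png")[132:196,262:322]
a=cv2.resize(s,None,fx=7,fy=7,interpolation=cv2.INTER_CUBIC); print(a.shape); cv2.imwrite("pics/s5.png",a)
```

```text
(560, 574, 3)
```

View pics/s5.png

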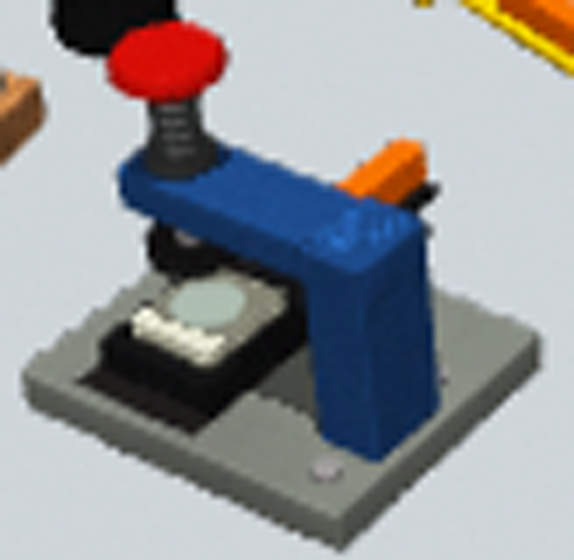

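s5 pixels: disc at (208,302). Base corners are (24,372), (340,522) and (540,343). The red silhouette is centred at (168,62), which is mid-thickness, z=192 rather than 200. The foot's left edge is at 147. I'll refit with these.

Run:
```python
from h import *
np.set_printoptions(precision=1,suppress=True)
S=crop(150,185,7); T=crop(255,120,4.5)
sc=[("scene",S(24,372),(60,-70,25)),("scene",S(340,522),(60,130,25)),("scene",S(540,343),(-100,130,25)),("scene",S(168,62),(0,0,192)),("scene",S(28,410),(60,-70,0)),("scene",S(342,550),(60,130,0))]
top=[("top",T(43,240),(-100,130,25)),("top",T(258,281),(-100,-70,25)),("top",T(288,118),(60,-70,25)),("top",T(231,100),(0,0,194))]
ho=[("scene",S(208,302),(60,0,28)),("scene",S(140,308),(88,-25,28)),("scene",S(222,343),(88,25,28)),("scene",S(288,297),(32,25,28)),("scene",S(425,148),(-100,-9,32)),("scene",S(104,346),(100,-35,18)),("scene",S(203,388),(100,35,18)),("scene",S(388,142),(-100,9,32))]
ho=[(n,u,(a,b,c+25)) for n,u,(a,b,c) in ho]
ht=[("top",T(189,237),(-20,0,57)),("top",T(171,327),(-100,0,57)),("top",T(200,180),(40,0,43))][:2]
def rel(q,p):
    d=p[:2]-q[:2]; c,s=np.cos(q[2]),np.sin(q[2]); return np.array([c*d[0]+s*d[1],-s*d[0]+c*d[1]])*1000
for nm,a,b in(("scene",sc,ho[:4]+ho[5:7]),("scene+bar",sc,ho),("top",top,ht)):
    q,r=fit(a,PRESS); h,r2=fit(b,[.59,-.187,-.18]); w=world(h,[[.06,0,0]])[0]
    print(nm,"press",q*1000,"holder",h*1000,"window rel",rel(q,w)); print(r.T,r2.T,sep="\n")
# tilt of px offsets
def s5(P): return (proj("scene",P)-[150,185])*7+3
print("foot L/R/bottom expected s5",s5(world(PRESS,[[0,0,.085],[0,0,.2],[0,0,.053]])))
```

```text
scene press [ 652.1 -199.2 -192.8] holder [ 589.2 -183.8 -230.5] window rel [-4.7  0.7]
[[-0.7 -0.3  1.   0.4 -0.2  0. ]
 [-0.3 -0.4 -1.6  0.6 -0.1  1.5]]
[[ 0.7 -0.8 -1.8  0.4 -0.   0.9]
 [ 0.   0.8  1.1 -0.9 -1.5  0. ]]
scene+bar press [ 652.1 -199.2 -192.8] holder [ 589.6 -183.8 -230.6] window rel [-4.3  0.9]
[[-0.7 -0.3  1.   0.4 -0.2  0. ]
 [-0.3 -0.4 -1.6  0.6 -0.1  1.5]]
[[ 0.6 -0.9 -1.9  0.3 -1.6 -0.1  0.8  7.5]
 [ 0.1  0.9  1.2 -0.8 -1.8 -1.4  0.1  0.7]]
top press [ 649.1 -199.8 -182.1] holder [ 588.6 -186.4 -198.2] window rel [-1.9  1.2]
[[-0.3  0.4 -0.  -0.1]
 [-0.3  0.3 -0.4  0.3]]
[[-0.1  0.1]
 [ 0.3 -0.3]]
foot L/R/bottom expected s5 [[200.8 253.1]
 [172.3  51. ]
 [208.3 306. ]]
```

With the silhouette height corrected, both cameras agree: window at x≈−2 to −4.5 mm, y≈+1 mm, inside the 8 mm tolerance. For margin I'll regrasp, nudge +3 mm in x and −1 mm in y, then press.

Run:
```python
from h import *
q=get_obs()["qpos"]; q[0]-=.8; move_joints(q)
movep(gp(PRESS,-.12,.13),R(PRESS[2])); line_to(gp(PRESS,-.12,.025+TZ),.12); set_gripper(0,40); st("grip")
n=world(PRESS,[[-.117,-.001,.025+TZ+.002]])[0]
line_to(gp(PRESS,-.12,.025+TZ+.002),.05); line_to(n,.05); n[2]-=.0022; line_to(n,.02); st("nudged")
set_gripper(.085); pause(.3); st("open")
n[2]=.15; line_to(n,.2)
set_gripper(0)
H=np.array([.651,-.1985]); 
movep(gp(PRESS,-.12,.27),R(PRESS[2])); movep(np.r_[H,.235],R(PRESS[2])); st("above head")
F0=get_obs()["ft_force"][2]
line_to(np.r_[H,.204],.1); st("near")
z=.204
while z>.150:
    z-= .003 if z>.168 else .001
    line_to(np.r_[H,z],.05)
    o=get_obs(); f=o["ft_force"][2]-F0; print("%.4f act %.4f f %.1f lat %s t %.2f"%(z,o["tcp_pos"][2],f,o["ft_force"][:2].round(1),o["t"]))
    if f>22: break
pause(.6); st("held")
cv2.imwrite("pics/s6.png",cv2.resize(snapshot("scene")[140:270,130:250],None,fx=4.5,fy=4.5,interpolation=cv2.INTER_CUBIC))
```

```text
grip t18.6 [ 0.5331 -0.1762  0.0368] F [-1.  -0.3  3.2] w0.0170 q6 1.31
nudged t19.4 [ 0.5362 -0.1778  0.0368] F [0.3 0.3 2.6] w0.0174 q6 1.31
open t20.4 [ 0.5358 -0.1776  0.0363] F [-0.1 -0.1 -0.3] w0.0851 q6 1.31
above head t23.0 [ 0.6502 -0.1981  0.232 ] F [ 0.7 -0.3  0.1] w-0.0001 q6 1.36
near t23.4 [ 0.6503 -0.1984  0.2045] F [ 0.1  0.4 -0.1] w0.0003 q6 1.36
0.2010 act 0.2016 f -0.3 lat [-0.2  0.4] t 23.68
0.1980 act 0.1986 f 2.9 lat [ 0.7 -0.6] t 23.93
0.1950 act 0.1952 f 1.9 lat [ 2.  -0.5] t 24.18
0.1920 act 0.1920 f 3.3 lat [ 2.1 -0.1] t 24.43
0.1890 act 0.1890 f 4.1 lat [ 3.3 -1. ] t 24.68
0.1860 act 0.1861 f 4.2 lat [ 2.3 -0.5] t 24.93
0.1830 act 0.1833 f 4.4 lat [ 2.9 -1.5] t 25.18
0.1800 act 0.1803 f 5.5 lat [ 2.4 -1.4] t 25.43
0.1770 act 0.1774 f 5.7 lat [ 2.7 -1.1] t 25.68
0.1740 act 0.1746 f 6.6 lat [ 2.8 -1.3] t 25.93
0.1710 act 0.1717 f 7.0 lat [ 2.4 -0.3] t 26.18
0.1680 act 0.1688 f 6.8 lat [ 2.  -0.8] t 26.43
0.1670 act 0.1680 f 7.2 lat [ 1.9 -1.3] t 26.68
0.1660 act 0.1675 f 9.0 lat [ 2.  -1.5] t 26.93
0.1650 act 0.1671 f 10.3 lat [ 1.4 -0.6] t 27.18
0.1640 act 0.1663 f 12.0 lat [ 1.3 -0.8] t 27.43
0.1630 act 0.1655 f 12.1 lat [ 0.1 -0.3] t 27.68
0.1620 act 0.1646 f 12.4 lat [ 0.6 -0. ] t 27.93
0.1610 act 0.1636 f 13.0 lat [-0.6 -1.1] t 28.18
0.1600 act 0.1627 f 13.0 lat [-0.2 -0.4] t 28.43
0.1590 act 0.1617 f 13.9 lat [ 0.1 -0.8] t 28.68
0.1580 act 0.1607 f 13.0 lat [ 0.7 -1.1] t 28.93
0.1570 act 0.1599 f 13.8 lat [ 0.3 -0. ] t 29.18
0.1560 act 0.1599 f 17.8 lat [-0.6  0.9] t 29.43
0.1550 act 0.1598 f 20.3 lat [-1.2  0.7] t 29.68
0.1540 act 0.1597 f 23.5 lat [-2.6  0.9] t 29.93
held t30.5 [ 0.6514 -0.1987  0.1597] F [-3.   0.9 24.1] w0.0002 q6 1.36
```

View pics/s6.png

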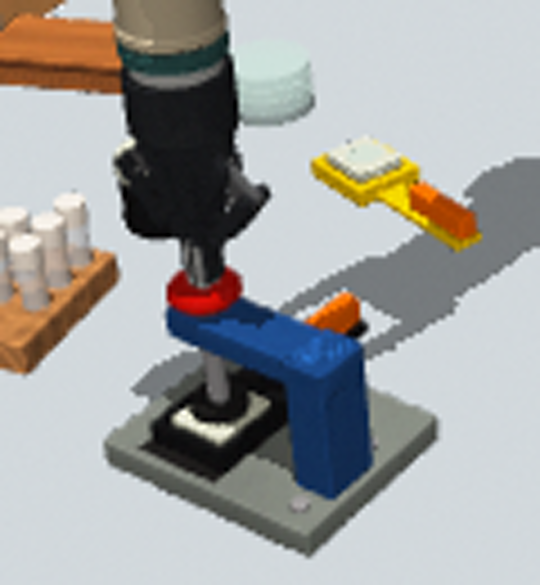

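s6: the plunger is at its stop (z 0.160, force rising from 14 to 24 N). The foot is centred on the cover, which is home. I'll release it, extract the holder and carry it to the microscope.

Run:
```python
from h import *
H=np.array([.651,-.1985]); line_to(np.r_[H,.25],.07); st("up")
n=world(PRESS,[[-.117,-.001,.15]])[0]
movep(np.r_[n[:2],.27],R(PRESS[2])); set_gripper(.085); line_to(n,.2)
n[2]=.025+TZ; line_to(n,.12); set_gripper(0,50); st("grip")
n[2]+=.01; line_to(n,.05); line_to(world(PRESS,[[-.28,-.001,n[2]]])[0],.15); st("out")
line_to(world(PRESS,[[-.28,-.001,.25]])[0],.25)
M=np.array([.673,.2027,.016])
movep(gp(M,-.29,.25),R(M[2])); line_to(gp(M,-.29,.03+TZ+.012),.2)
line_to(gp(M,-.118,.03+TZ+.012),.12); st("in"); line_to(gp(M,-.118,.03+TZ+.001),.03); line_to(gp(M,-.118,.03+TZ-.0005),.02); st("down")
set_gripper(.085); pause(.3); line_to(gp(M,-.118,.095),.1); line_to(gp(M,-.27,.12),.2); line_to(gp(M,-.27,.3),.25)
q=get_obs()["qpos"]; q[0]-=.9; move_joints(q); st("away")
t=snapshot("top"); s=snapshot("scene"); cv2.imwrite("pics/t7.png",t); cv2.imwrite("pics/s7.png",s)
a=cv2.resize(t[120:200,155:235],None,fx=4.9,fy=4.9,interpolation=cv2.INTER_CUBIC); b=cv2.resize(s[220:310,250:350],(400,392-32),interpolation=cv2.INTER_CUBIC)
b=np.vstack([b,np.zeros((32,400,3),np.uint8)]); cv2.imwrite("pics/p7.png",np.hstack([a,b]))
```

```text
up t32.1 [ 0.6508 -0.1984  0.2494] F [-0.2  0.9 -0.3] w0.0000 q6 1.36
grip t35.9 [ 0.5359 -0.1777  0.0368] F [ 0.  -0.4  2.8] w0.0170 q6 1.31
out t37.5 [ 0.3768 -0.1484  0.0467] F [-0.2  0.1 -2. ] w0.0165 q6 1.21
in t42.5 [0.5541 0.2008 0.0535] F [ 0.9 -0.4 -1.4] w0.0170 q6 1.78
down t43.2 [0.5552 0.2009 0.0418] F [-2.  -0.1  4.7] w0.0170 q6 1.78
away t48.1 [ 0.4057 -0.1915  0.2983] F [-0.6  0.5  0.1] w0.0848 q6 1.86
```

View pics/p7.png

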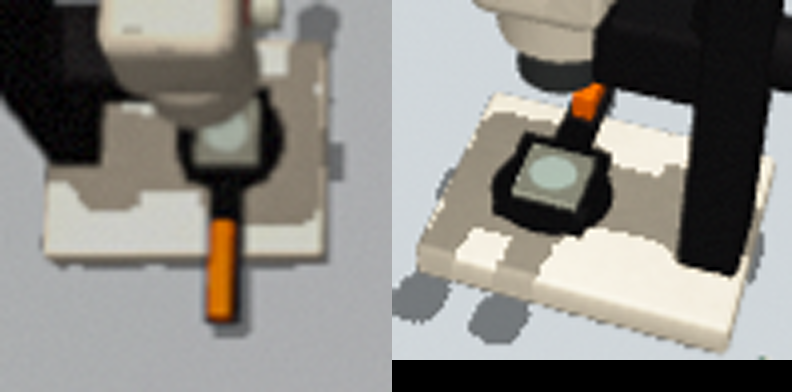

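p7: the holder lies flat on the base, clear disc over the black disc. Scene: clear disc (553,173), dark disc x 492–611. Top: bar (222,218–322), dark disc x 178–284. Quantifying the offset:

Run:
```python
from h import *
np.set_printoptions(precision=1,suppress=True)
T=crop(155,120,4.9); S=crop(152,220,4)
print("scene window",ray("scene",S(553,173),.05)*1000,"axis",ray("scene",S(552,191),.03)*1000)
c2=crop(130,90,6.66667); b=ray("top",T(222,270),.062); w=b[:2]+.12*np.array([np.cos(.016),np.sin(.016)])
print("top window",w*1000,"axis",ray("top",c2(480,390),.03)*1000, ray("top",T(231,135),.03)*1000)
im=cv2.imread("pics/s7.png"); print("head red centroid", np.array(np.nonzero(cv2.inRange(cv2.cvtColor(im,cv2.COLOR_BGR2HSV)[170:220,160:190],(0,200,120),(4,255,255)))).mean(1)[::-1]+[160,170], proj("scene",world(PRESS,[[0,0,.192]])))
# top-view dark disc edges fitted from both sides at row
```

```text
scene window [674.6 202.4  50. ] axis [673.1 202.   30. ]
top window [672.  201.6] axis [672.5 203.1  30. ] [676.5 202.6  30. ]
head red centroid [173.4 193.3] [[174.5 194. ]]
```

Run:
```python
from h import *
st(); finish_job()
```

```text
t48.2 [ 0.4059 -0.1913  0.2985] F [-1.1 -0.4  0.1] w0.0850 q6 1.86
the job is handed in; nothing more can be done
```

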